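# Seat the cover plate, then hold the leg at its mark and shut its cam lever

### The job

On the pine display board, press the raised edge of the loose square plywood cover plate down until the plate lies level in its recess, then push the spring-loaded sliding leg out over the plate until its crosspiece lines up with the brass pointer. Holding the leg there, pinch its sliding cam lever fully shut against the thumb post (the lever must stay open until the leg is at the pointer) and keep hold: the spring would draw the leg back before a colleague pins it, so finish while still holding lever and leg like that. Do not disturb the ankle bone and the pair of ovaries beside the board.

Things in the scene. Friction and masses are not known exactly. Their poses are not given: they have to be found in the camera images.
- board: Fixed pine display board, 300 (x) x 150 (y) x 20 mm; place and yaw vary. Origin: centre of its underside, on the ledge; x = the way the leg slides out, away from the robot; z up. Recess for the cover 96 x 96 mm, 8 mm deep (floor 12 mm above the ledge), centred at x +78 mm, y 0. Guide strips beside the leg, tops 32 mm above the ledge.
- cover: Loose square plywood plate 90 x 90 x 8 mm, about 60 g, in the recess; origin: centre of its underside, axes nearly the board's. At the start its edge nearest the leg (-x) stands about 7 mm proud on a stiff catch under that edge, and blocks the leg. Some 5 N pushes the catch down 6 mm; it does not spring back. Level, its top is flush with the board, 20 mm above the ledge.
- cover_press (a point): Point on the cover's upper face on its middle line, 14 mm in from the raised edge (31 mm from the centre to the -x side): a good place to press, straight down. The leg's tip starts 33 mm short of the cover's edge.
- leg_slide (a joint): How far the wooden sliding leg is pushed out along board +x, m: 0 (home, start) to 0.095. A spring always draws it home (2 N at home, 5 to 6 N far out). A bar 160 x 28 x 10 mm, top 33.5 mm above the ledge, with an upright crosspiece 8 mm thick (x), 100 mm wide (y), 33.5 to 73.5 mm above the ledge; push on its near (-x) face with the fingers.
- leg: The sliding leg itself (see leg_slide), with crosspiece, thumb post and cam lever on it. Origin: underside of its tip, the +x end, on its middle line, 56 mm ahead of the crosspiece's middle; axes as the board's.
- leg_index (a point): Top of the crosspiece's right (board -y) end, mid-thickness, 73.5 mm above the ledge; moves with the leg. The leg is at its mark when this is level with the pointer tip along board x. The leg's middle line lies 50 mm from here towards board +y; the crosspiece's near face 4 mm behind (-x).
- pointer_tip (a point): Tip of the small flat brass pointer on the metal rule along the right (-y) edge of the board, 23 mm above the ledge; its place varies from run to run, 45 to 85 mm beyond the leg's index at home. It is a stiff clip 4 mm high that stays put unless pushed with over 30 N. x, y, z axes as the board's.
- thumb_post (a point): Wooden thumb post fixed on the leg against the crosspiece's near (-x) face, 24 (x) x 10 (y) x 40 mm, 33.5 to 73.5 mm above the ledge. This point: centre of its underside, 16 mm behind leg_index and 7 mm right (-y) of the leg's middle line; its outer face is 12 mm right of that line.
- cam: Upright steel tab of the cam lever, 24 (x) x 10 (y) mm, rounded top 75.5 mm above the ledge, facing the thumb post on the leg's left (+y); origin: centre of its foot. Outer face 26 mm left of the leg's middle line when open, 12 mm when shut (24 mm over tab and post). Fingers astride both, centred on that line just behind the crosspiece, can push the leg and then close on them.
- cam_slide (a joint): How far the cam lever has slid towards the thumb post, across the leg (board -y), m: 0 = open (start), 0.014 = fully shut, at its stop. About 4 N of friction; it stays where it is left.
- ovaries: Bystander: pair of red resin ovaries on a wooden base 50 x 90 mm, 66 mm high, to the left of the board. Origin under its centre.
- ankle: Bystander: cream plastic ankle bone, about 45 x 75 x 38 mm, to the right of the board. Origin under its centre.
Not all that is in view belongs to the job. Several things have the shape of the cover; the one meant has the colours described above.

How it is judged:
By the outcome, as a careful person would: the job done as asked, in the order asked, and still so for the second after the job is handed in, while the arm keeps its last pose, push and grip.
It also fails if it takes over 42 s, if anything falls off the work surface, if the arm or the gripper's body presses on something with over 40 N, if the wrist force passes 120 N, or if a joint passes its speed limit or range.

### The arm

A 7-joint arm with a two-finger parallel gripper is mounted at the origin on the work surface. World frame = base frame: x ahead of the robot, y to its left, z up, the work surface at z = 0. Lengths are in m, angles in rad, forces in N, time in s.
With the tool pointing down it reaches from about 0.4 to 0.75 m from the base axis. Payload 19.5 kg.
Tool frame: the origin (TCP) lies at the very end of the fingers, on their centre line; the grasp point (between the pads) lies env.grip_point_offset behind it (env.grip_point_offset is the distance from the TCP to the grasp point, in m); z points along the fingers, y is the direction in which the jaws open and shut (so a half turn about z gives the same grasp; the last joint's range is limited). The gripper opens to 85 mm and grips with 20 to 120 N. Pads are 22 mm wide; open, the fingers measure 114 mm over their backs; the gripper's body (76 mm by 85 mm) begins 54 mm behind the grasp point. The pads swing forward as they close: fully open they stand 13 mm farther back than shut.
Start: joints at [-1.166, 0.707, -0.028, 1.485, 0.022, 0.951, -0.075], TCP at [0.248, 0.519, 0.231] pointing down, gripper open.
Joint ranges: [-2.71, 2.71], [-0.32, 2.16], [-1.57, 1.52], [0, 2.45], [-1.46, 4.6], [0, 2.02], [-2.83, 2.83]. Speed limits (rad/s): [1.89, 1.89, 2.57, 2.57, 3.01, 3.01, 3.01].

### API

Orientations are given as a 3x3 rotation matrix whose columns are the frame's x, y, z axes.
In Python, from rig import env gives the robot as it stands. The module is installed in compiled form; this text tells all that it offers. Calls block until the motion is done:
- env.move_to(position, orientation): joint-space move of the TCP to a pose.
- env.move_l(position, rate=0.15, rotation=None, threshold=None): straight line of the TCP; rotation=None keeps the orientation; rate is the mean speed in m/s. With threshold (N) it stops when the force on the tool has changed by that much, and returns True; else False.
- env.movej(angles): joint-space move.
- env.grip(opening, squeeze=None): finger opening in m; squeeze is the grip in N (None keeps the last); returns when the fingers have stopped.
- env.sleep(seconds).
- env.inverse_kinematics(position, orientation): joint angles nearest the present ones, or None.
- env.read_camera(name): name is "scene" or "top" or "wrist"; returns a dict with "color" (400x640x3 uint8, red, green, blue), "z_map" (400x640 float32, m along the optical axis (not along the pixel's ray), 0 where there is no reading), "K" (3x3 intrinsics, pixels), "pose" (4x4, takes a point from camera to world coordinates); the wrist camera has in their place "mount" (4x4, takes a point from camera to tool coordinates, whose origin is the TCP and whose axes are the flange's). Camera axes: x right, y up, looking along -z (the intrinsics and any distortion apply to the point x, -y, -z); pixel columns grow to the right and rows downward; lengths in m; the calibration is good to about 2 mm. A picture is of the moment at which its call begins: read the wrist's pose just before it.
A pose or a line that the arm cannot do raises env.IKError and nothing moves.
- env.sign_off(): hands the job in, once; it reports no verdict.
Readings, each from a call of its own:
- env.get_clock(): time.
- env.get_joints(): joint angles.
- env.get_dq(): joint speeds.
- env.get_joint_efforts(): joint torques, N m.
- env.get_position(): TCP position.
- env.get_orientation(): TCP orientation.
- env.get_wrist_force(): force on the tool from outside, world axes, zero at the start.
- env.get_moment(): the same for the moment, N m.
- env.get_width(): finger opening in m.
Only numpy, scipy, OpenCV 4.12 (cv2) and the standard library are available. Lean on these libraries where they do the work, as an engineer would, in place of code of your own. Each camera call takes 0.05 s, during which the arm holds its last target. There are 200 camera calls.

## Working session

There is one attempt and no reset: what is moved stays moved. The work goes in short steps, each a Python script; the robot and the scene stay as the last script left them, time stands still between calls to the robot, and variables do not carry over. Pictures are saved under pics/ and viewed, about 8 in all and at most 12, crops included, and the job is handed in when it is done.

```bash
mkdir -p pics
python3 - <<'E'
from rig import env
import cv2,numpy as np,pickle
o={}
for n in("scene","top"):
    c=env.read_camera(n);o[n]=c
    cv2.imwrite(f"pics/{n}0.png",c["color"][:,:,::-1]); print(n,c["K"],c["pose"].round(3),c.keys())
pickle.dump(o,open("c0.pkl","wb"));print(env.get_clock(),env.grip_point_offset,env.get_orientation().round(3),env.get_width())
E
```

```text
scene [[456.78092412   0.         322.09191606]
 [  0.         456.78092412 195.73363824]
 [  0.           0.           1.        ]] [[ 5.610e-01 -6.610e-01  4.980e-01  1.085e+00]
 [ 8.270e-01  4.480e-01 -3.390e-01 -2.870e-01]
 [ 1.000e-03  6.030e-01  7.980e-01  8.700e-01]
 [ 0.000e+00  0.000e+00  0.000e+00  1.000e+00]] dict_keys(['color', 'z_map', 'K', 'pose'])
top [[430.52400608   0.         312.95307099]
 [  0.         430.52400608 190.17588455]
 [  0.           0.           1.        ]] [[-0.023  0.991 -0.128  0.493]
 [-0.999 -0.019  0.036  0.057]
 [ 0.033  0.129  0.991  0.842]
 [ 0.     0.     0.     1.   ]] dict_keys(['color', 'z_map', 'K', 'pose'])
0.1 0.0187 [[-0.902  0.432 -0.   ]
 [ 0.432  0.902 -0.001]
 [-0.    -0.001 -1.   ]] 0.0853810279281173
```

View pics/top0.png

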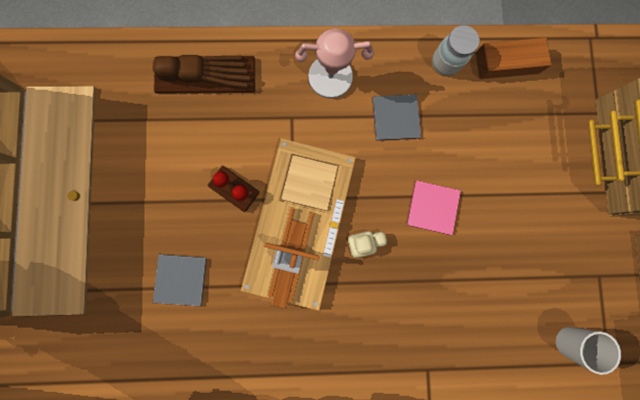

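View pics/scene0.png

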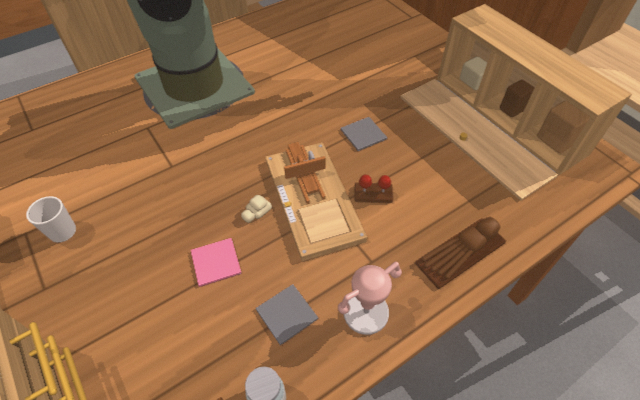

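Candidates for the cover, in top pixels: pale plywood plate in the board (310,182), grey squares (397,117) and (180,280), and a pink square (435,207). I choose the plywood one in the pine board. The ankle is at (367,243), the ovaries at (233,188), the pointer at about (334,224), and the crosspiece runs from (265,245) to (318,258).

```bash
cat > h.py <<'E'
import numpy as np,cv2
def ray(c,uv,z):
    K,P=c["K"],c["pose"]; d=np.array([(uv[0]-K[0,2])/K[0,0],-(uv[1]-K[1,2])/K[1,1],-1.]);d=P[:3,:3]@d
    return P[:3,3]+d*(z-P[2,3])/d[2]
def cloud(c):
    K,P,z=c["K"],c["pose"],c["z_map"]; v,u=np.indices(z.shape)
    p=np.stack([(u-K[0,2])/K[0,0]*z,-(v-K[1,2])/K[1,1]*z,-z],-1)@P[:3,:3].T+P[:3,3]
    p[z==0]=np.nan; return p
E
python3 - <<'E'
import pickle;from h import *
o=pickle.load(open("c0.pkl","rb"));t=o["top"];p=cloud(t)
for n,(u,v) in dict(table1=(200,240),table2=(390,290),boardL=(257,270),boardR=(312,290),boardfar=(320,153),cover=(310,185),cross=(280,249),ov=(233,200)).items(): print(n,np.nanmedian(p[v-2:v+3,u-2:u+3].reshape(-1,3),0).round(4))
x=cv2.resize(t["color"][130:320,200:400,::-1],None,fx=4,fy=4,interpolation=cv2.INTER_CUBIC)[:600*2]
x=x[:, :]; x=cv2.resize(x,(630,598));cv2.imwrite("pics/topcrop.png",x)
# board by height: 
tb=np.nanmedian(p[270:300,370:420,2]);h=p[...,2]-tb
m=((h>.010)&(h<.1)).astype(np.uint8);m=cv2.morphologyEx(m,cv2.MORPH_OPEN,np.ones((3,3)))
n,l,s,_=cv2.connectedComponentsWithStats(m);k=l[270,257];print(tb,s[k]);
cs,_=cv2.findContours((l==k).astype(np.uint8),0,2);print(cv2.boxPoints(cv2.minAreaRect(cs[0])))
q=p[(l==k)&(h<.028)];r=cv2.minAreaRect(q[:,:2].astype(np.float32));print(r,np.median(q[:,2]))
E
```

```text
table1 [ 0.5098  0.2468 -0.0006]
table2 [ 0.4059 -0.1175 -0.0005]
boardL [0.4511 0.1359 0.0189]
boardR [0.4118 0.0336 0.0196]
boardfar [0.673  0.012  0.0195]
cover [0.6098 0.033  0.0229]
cross [0.4894 0.0901 0.0726]
ov [0.5833 0.1814 0.0136]
-0.0003879011908798913 [  241   139   114   171 12410]
[[238.52937 296.88232]
 [278.2941  137.82353]
 [356.17645 157.29413]
 [316.4117  316.3529 ]]
((0.5394353270530701, 0.056249022483825684), (0.15030254423618317, 0.3004833161830902), 74.83076477050781) 0.019736090471551337
```

View pics/topcrop.png

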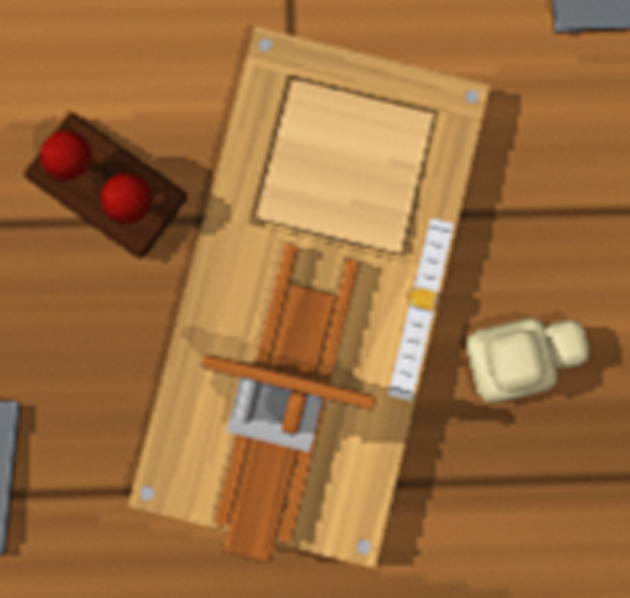

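```bash
cat >> h.py <<'E'
a=np.deg2rad(74.83-90); C=np.array([.5394,.0562]); bx=np.array([np.cos(a),np.sin(a)]);by=np.array([-bx[1],bx[0]])
R=np.column_stack([[*-bx,0],[*by,0],[0,0,-1]])
def W(x,y,z): return np.array([*(C+bx*x+by*y),z])
def B(p): d=np.asarray(p)[...,:2]-C; return np.stack([d@bx,d@by,np.asarray(p)[...,2]],-1)
def look(env,name):
    pos,Ro=env.get_position(),env.get_orientation(); c=env.read_camera("wrist")
    T=np.eye(4);T[:3,:3]=Ro;T[:3,3]=pos; c["pose"]=T@c["mount"]
    cv2.imwrite(f"pics/{name}.png",c["color"][:,:,::-1]); return c
def yellow(c,box=None):
    h=cv2.cvtColor(c["color"],cv2.COLOR_RGB2HSV); return cv2.inRange(h,(20,140,120),(30,255,255))
E
python3 - <<'E'
from rig import env;from h import *;import pickle
o=pickle.load(open("c0.pkl","rb"))
for n in o:
    m=yellow(o[n]);k,l,s,ct=cv2.connectedComponentsWithStats(m)
    for i in range(1,k):
        b=B(ray(o[n],ct[i],.022))
        if s[i,4]>8 and abs(b[0])<.1 and abs(b[1])<.1: print(n,s[i],ct[i],b.round(4))
t=B(cloud(o["top"]));
m=(t[...,2]>.068)&(t[...,2]<.08)&(abs(t[...,0])<.1)&(abs(t[...,1])<.06);q=t[m];print("tops x",np.percentile(q[:,0],[1,50,99]),"y",np.percentile(q[:,1],[1,99]))
env.move_to(W(-.02,-.02,.24),R);env.grip(0.0,30)
c=look(env,"w1");pickle.dump(c,open("c1.pkl","wb"));print(env.get_clock(),c["mount"].round(3),c["pose"].round(3))
E
```

```text
top [330 222   8   6  39] [333.64102564 224.33333333] [ 0.0116 -0.0659  0.022 ]
tops x [-0.08332856 -0.05847139 -0.05246247] y [-0.04817941  0.04709214]
2.8833 [[ 0.     0.962  0.272  0.068]
 [ 1.    -0.    -0.    -0.001]
 [-0.     0.272 -0.962 -0.143]
 [ 0.     0.     0.     1.   ]] [[ 0.261 -0.929 -0.262  0.449]
 [ 0.965  0.252  0.071  0.059]
 [ 0.    -0.272  0.962  0.383]
 [ 0.     0.     0.     1.   ]]
```

View pics/w1.png

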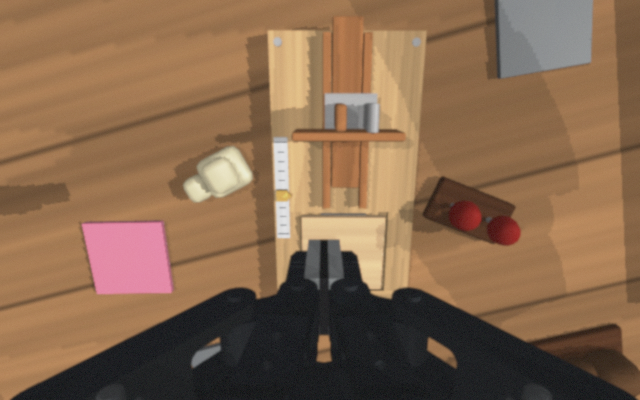

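The wrist view shows the board square in the image. The pointer is at (283,196) with its tip towards the leg, the crosspiece spans (293–405,134), the leg tip is at (346,187), and the cover's raised edge is at y≈214.

Run:
```python
from rig import env;from h import *;import pickle
c=pickle.load(open("c1.pkl","rb"));m=yellow(c);n,l,s,ct=cv2.connectedComponentsWithStats(m)
for i in range(1,n):
    if s[i,4]>8: print(s[i],ct[i],B(ray(c,ct[i],.022)).round(4))
p=B(cloud(c))
def med(u,v): return np.nanmedian(p[v-1:v+2,u-1:u+2].reshape(-1,3),0).round(4)
for u in((305,134),(395,134),(346,180),(341,112),(374,115),(355,120),(330,98),(340,216),(340,240)):print(u,med(*u))
print("corners",[B(ray(c,q,.02)).round(4) for q in((269,31),(426,31))],"index",B(ray(c,(293,134),.0735)).round(4), "tip",B(ray(c,(346,187),.0335)).round(4))
x=cv2.resize(c["color"][80:250,240:440,::-1],(700,595),interpolation=cv2.INTER_CUBIC);cv2.imwrite("pics/w1c.png",x)
```

```text
[277 191  10   9  56] [280.83928571 194.67857143] [ 0.0118 -0.0662  0.022 ]
(305, 134) [-0.0573 -0.0369  0.0739]
(395, 134) [-0.0572  0.0413  0.0733]
(346, 180) [-0.0071  0.0021  0.034 ]
(341, 112) [-0.0759 -0.0059  0.0744]
(374, 115) [-0.0735  0.0221  0.0763]
(355, 120) [-0.0668  0.0097  0.0353]
(330, 98) [-0.0873 -0.0146  0.0353]
(340, 216) [ 0.0351 -0.003   0.0237]
(340, 240) [ 0.0615 -0.0027  0.0253]
corners [array([-0.1482, -0.0724,  0.02  ]), array([-0.1483,  0.0761,  0.02  ])] index [-0.0572 -0.0473  0.0735] tip [0.0004 0.0022 0.0335]
```

View pics/w1c.png

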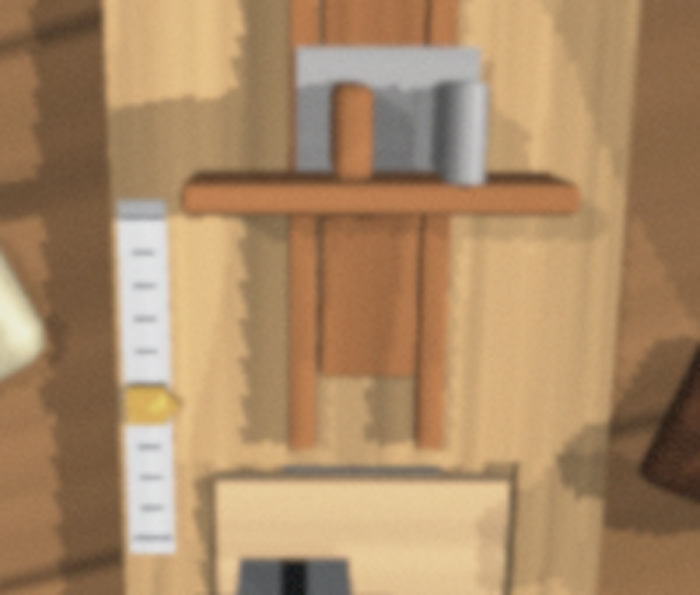

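Run:
```python
from rig import env;from h import *;import pickle
c=pickle.load(open("c1.pkl","rb"));print("ptr tip",B(ray(c,(291.2,195.5),.023)).round(4))
env.move_to(W(.047,0,.06),R);print(env.get_wrist_force().round(2))
r=env.move_l(W(.047,0,.016),rate=.03,threshold=22);print(r,B(env.get_position()).round(4),env.get_wrist_force().round(2))
env.sleep(.3);print(env.get_wrist_force().round(2),B(env.get_position()).round(4))
env.move_l(W(.047,0,.08),rate=.15); env.move_l(W(-.02,-.02,.24),rate=.3)
env.grip(.068)
c=look(env,"w2");p=B(cloud(c));print(env.get_clock())
for x0 in(.036,.042,.06):
    m=(abs(p[...,0]-x0)<.003)&(abs(p[...,1])<.04);print(x0,np.nanpercentile(p[m][:,2],[10,50,90]).round(4))
m=(abs(p[...,0]-.04)<.01)&(abs(abs(p[...,1])-.06)<.006);print("board",np.nanmedian(p[m][:,2]))
```

```text
ptr tip [ 0.0124 -0.0551  0.023 ]
[ 0.01  1.43 -0.12]
True [0.0468 0.     0.0201] [-2.48 -0.19 13.85]
[-2.55 -0.33 13.39] [ 0.0467 -0.      0.0201]
7.175
0.036 [0.0121 0.019  0.0209]
0.042 [0.0195 0.0204 0.0212]
0.06 [0.0194 0.0203 0.0213]
board 0.020545320864994276
```

Run:
```python
from rig import env;from h import *;import pickle
env.move_to(W(-.082,0,.12),R);print(env.get_width())
print(env.move_l(W(-.082,0,.041),rate=.06,threshold=8),B(env.get_position()).round(4),env.get_wrist_force().round(2))
r=env.move_l(W(-.060,0,.041),rate=.04,threshold=1.8);print(r,B(env.get_position()).round(4),env.get_wrist_force().round(2))
r=env.move_l(W(-.008,0,.041),rate=.04,threshold=25);env.sleep(.2);print(r,B(env.get_position()).round(4),env.get_wrist_force().round(2))
c=look(env,"w3");s=env.read_camera("scene");pickle.dump((c,s),open("c3.pkl","wb"));print(env.get_clock())
a=c["color"][:,:,::-1];b=cv2.resize(s["color"][120:270,230:400,::-1],(640,565),interpolation=cv2.INTER_CUBIC)
cv2.imwrite("pics/s3.png",b)
```

```text
0.06807606168907623
False [-0.0818  0.0001  0.0413] [-0.16 -1.11  0.59]
True [-0.0699 -0.0001  0.0409] [-1.2   0.48  0.83]
False [-0.008   0.0001  0.0411] [-4.63  0.21 -1.1 ]
11.6583
```

View pics/w3.png

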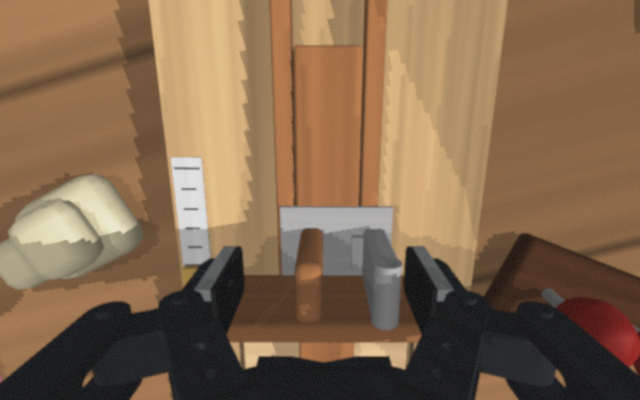

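View pics/s3.png

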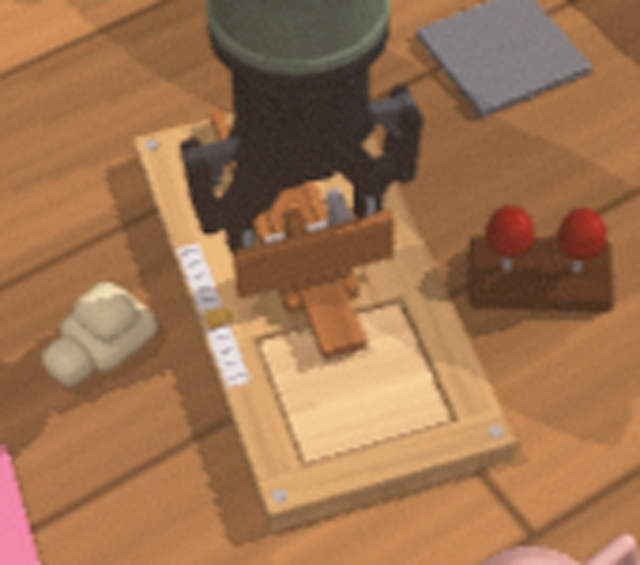

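The wrist view shows the fingers astride post and cam, with clearance on both sides. The scene crop shows the cover level and the leg tip (345,350) out over it. The crosspiece's right end is at (236,258) and the pointer at (218,318), a few mm further on. Next I measure the remaining gap.

Run:
```python
from h import *;import pickle
c,s=pickle.load(open("c3.pkl","rb"))
f=lambda u,v:(230+(u+.5)*170/640-.5,120+(v+.5)*150/565-.5)
for n,u,v,z in(("corner far R",271,516,.020),("corner far L",517,438,.020),("ptr",218,318,.022),("ptr tip",233,315,.023),("tip R",327,355,.0335),("tip L",367,342,.0335),("index top R far",238,259,.0735),("cross top L",392,212,.0735)):
    print(n,B(ray(s,f(u,v),z)).round(4))
p=B(cloud(s));m=(p[...,2]>.071)&(p[...,2]<.0755)&(abs(p[...,1]+.045)<.004)&(abs(p[...,0])<.05);print("cross top right end x",np.nanpercentile(p[m][:,0],[5,50,95]).round(4) if m.any() else 0, m.sum())
m=(p[...,2]>.045)&(p[...,2]<.068)&(abs(p[...,1])<.04)&(p[...,0]>-.02)&(p[...,0]<.05);print("front face x",np.percentile(p[m][:,0],[10,50,90]).round(4),m.sum())
p=B(cloud(c))
m=(p[...,2]>.030)&(p[...,2]<.036)&(abs(p[...,1])<.01)&(p[...,0]<-.05);print("leg rear end wrist",np.nanpercentile(p[m][:,0],[0.5,2]).round(4),"->tip",(np.nanpercentile(p[m][:,0],1)+.16).round(4))
```

```text
corner far R [ 0.1492 -0.0727  0.02  ]
corner far L [0.1464 0.0779 0.02  ]
ptr [ 0.0087 -0.0623  0.022 ]
ptr tip [ 0.0103 -0.0532  0.023 ]
tip R [ 0.0639 -0.0107  0.0335]
tip L [0.0627 0.0148 0.0335]
index top R far [ 0.0084 -0.0468  0.0735]
cross top L [0.0041 0.0509 0.0735]
cross top right end x [-0.0087  0.0072  0.0104] 11
front face x [0.0069 0.0097 0.0112] 233
leg rear end wrist [-0.0961 -0.0953] ->tip 0.0643
```

Run:
```python
from rig import env;from h import *;import pickle
r=env.move_l(W(-.0036,0,.041),rate=.03,threshold=25);env.sleep(.2);print(r,B(env.get_position()).round(4),env.get_wrist_force().round(2))
S=[env.read_camera("scene") for _ in range(6)]
s=S[0];s["color"]=np.mean([q["color"] for q in S],0).round().astype(np.uint8)
z=np.array([q["z_map"] for q in S]);z[z==0]=np.nan;s["z_map"]=np.nan_to_num(np.nanmedian(z,0))
pickle.dump(s,open("c4.pkl","wb"));print(env.get_clock())
p=B(cloud(s));m=(p[...,2]>.045)&(p[...,2]<.068)&(abs(p[...,1])<.045)&(p[...,0]>-.0)&(p[...,0]<.03);print("front face x",np.percentile(p[m][:,0],[10,50,90]).round(4),m.sum())
im=s["color"][160:225,275:345,::-1];cv2.imwrite("pics/s4.png",cv2.resize(im,None,fx=9,fy=9,interpolation=cv2.INTER_CUBIC))
```

```text
False [-0.0036  0.0001  0.041 ] [-3.58  0.71 -1.71]
12.4583
front face x [0.0135 0.0141 0.0147] 238
```

View pics/s4.png

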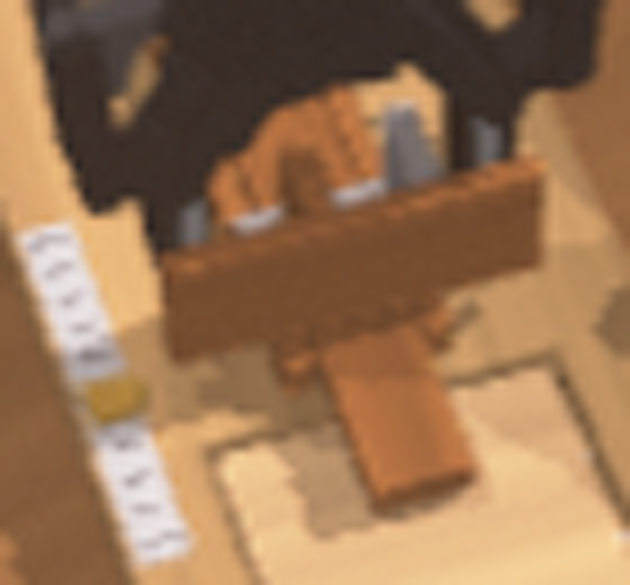

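The leg is farther out now. Pointer tip is at about (148,391), the crosspiece's front face right edge runs from (165,262) to (175,360), and the leg tip's top edge runs from (376,503) to (475,473).

Run:
```python
from h import *;import pickle
s=pickle.load(open("c4.pkl","rb"))
f=lambda u,v:(275+(u+.5)/9-.5,160+(v+.5)/9-.5)
for n,u,v,z,d in(("ptr tip",148,391,.023,0),("face bot R",175,361,.0335,.004),("face bot L",543,265,.0335,.004),("face top R",165,266,.0735,.004),("face top L",545,168,.0735,.004),("tip R",377,500,.0335,.056),("tip L",472,468,.0335,.056),):
    b=B(ray(s,f(u,v),z));print(n,b.round(4),"index/ptr x",round(b[0]-d,4))
# near-region height bias of depth
p=B(cloud(s))
for nm,(u,v) in dict(ptr=f(115,400),rule=f(140,500),legtop=f(400,420)).items():
    u,v=int(round(u)),int(round(v));print(nm,p[v-1:v+2,u-1:u+2].reshape(-1,3).mean(0).round(4))
m=yellow(s)[160:225,275:300];h=cv2.cvtColor(s["color"],cv2.COLOR_RGB2HSV);mm=cv2.inRange(h,(18,120,70),(32,255,255))[195:212,280:296];v,u=np.nonzero(mm);print(u.mean()+280,v.mean()+195,len(u),B(ray(s,(u.mean()+280,v.mean()+195),.022)).round(4))
# board far edge / cover edges with the scene camera: board corner check
g=B(cloud(s));q=g[(g[...,2]>.012)&(g[...,2]<.0235)&(abs(g[...,1])<.085)&(abs(g[...,0])<.17)];print("board x max",np.percentile(q[:,0],[99,99.5,99.9]).round(4),"y",np.percentile(q[:,1],[.5,99.5]).round(4))
```

```text
ptr tip [ 0.0092 -0.0541  0.023 ] index/ptr x 0.0092
face bot R [ 0.0099 -0.0466  0.0335] index/ptr x 0.0059
face bot L [0.0112 0.052  0.0335] index/ptr x 0.0072
face top R [ 0.0103 -0.0473  0.0735] index/ptr x 0.0063
face top L [0.0115 0.0515 0.0735] index/ptr x 0.0075
tip R [ 0.067  -0.0119  0.0335] index/ptr x 0.011
tip L [0.0655 0.0135 0.0335] index/ptr x 0.0095
ptr [ 0.0117 -0.0642  0.0269]
rule [ 0.0403 -0.0658  0.0227]
legtop [0.0464 0.0011 0.0352]
287.3809523809524 203.95238095238096 21 [ 0.0083 -0.0626  0.022 ]
board x max [0.1492 0.1494 0.1497] y [-0.0728  0.0766]
```

Run:
```python
from rig import env;from h import *;import pickle
c1=pickle.load(open("c1.pkl","rb"));c4=look(env,"w4");pickle.dump(c4,open("c5.pkl","wb"))
c3=pickle.load(open("c3.pkl","rb"))[0]
def edge(c,u0,u1,v0,v1):  # strongest vertical gradient, subpixel
    g=c["color"][v0:v1,u0:u1].astype(float).mean((1,2));d=abs(np.gradient(g));k=d.argmax();w=d[max(k-2,0):k+3];return v0+(w*np.arange(max(k-2,0),max(k-2,0)+len(w))).sum()/w.sum()
def pr(n,c,u0,u1,v0,v1,z): e=edge(c,u0,u1,v0,v1);print(n,round(e,2),B(ray(c,((u0+u1)/2,e),z)).round(4))
pr("w1 leg rear",c1,338,358,8,26,.0335);pr("w1 leg tip",c1,338,355,178,196,.0335);pr("w1 rule0",c1,277,285,130,148,.0215);pr("w1 board rear",c1,290,315,22,40,.020)
pr("w1 plate rear",c1,332,372,86,100,.0355)
pr("w3 leg rear",c3,305,355,30,60,.0335);pr("w3 rule0",c3,177,198,148,168,.0215);pr("w3 plate rear",c3,290,380,195,220,.0355)
pr("w4 leg rear",c4,305,355,30,60,.0335);pr("w4 rule0",c4,177,198,115,160,.0215);pr("w4 plate rear",c4,290,380,195,220,.0355)
m=yellow(c1);v,u=np.nonzero(m[185:205,272:296]);print("w1 ptr",B(ray(c1,(u.mean()+272,v.mean()+185),.0245)).round(4),B(ray(c1,(291.2,195.5),.024)).round(4))
```

```text
w1 leg rear 16.94 [-0.1577  0.0012  0.0335]
w1 leg tip 187.74 [0.0012 0.0027 0.0335]
w1 rule0 142.73 [-0.0432 -0.0643  0.0215]
w1 board rear 29.93 [-0.1492 -0.0407  0.02  ]
w1 plate rear 92.88 [-0.092   0.0062  0.0355]
w3 leg rear 44.26 [-0.0962  0.0018  0.0335]
w3 rule0 166.43 [-0.0448 -0.0644  0.0215]
w3 plate rear 207.2 [-0.0293  0.0043  0.0355]
w4 leg rear 44.24 [-0.0919  0.0018  0.0335]
w4 rule0 157.69 [-0.0446 -0.064   0.0215]
w4 plate rear 207.24 [-0.025   0.0043  0.0355]
w1 ptr [ 0.0111 -0.0651  0.0245] [ 0.0121 -0.055   0.024 ]
```

Estimates put present travel at about 66.7 mm against a target of about 67–67.5 mm. I advance 0.6 mm, then pinch.

Run:
```python
from rig import env;from h import *;import pickle
env.move_l(W(-.003,0,.041),rate=.02,threshold=25);env.sleep(.2);print(B(env.get_position()).round(4),env.get_wrist_force().round(2))
env.grip(.018,40);env.sleep(.4);print(env.get_width(),B(env.get_position()).round(4),env.get_wrist_force().round(2),env.get_clock())
c=look(env,"w6");s=env.read_camera("scene");pickle.dump((c,s),open("c6.pkl","wb"))
p=B(cloud(s));m=(p[...,2]>.045)&(p[...,2]<.068)&(abs(p[...,1])<.045)&(p[...,0]>0)&(p[...,0]<.03);print("front face",np.percentile(p[m][:,0],[10,50,90]).round(4))
a=cv2.resize(c["color"][:,:,::-1],(560,350));b=cv2.resize(s["color"][160:225,275:345,::-1],(377,350),interpolation=cv2.INTER_CUBIC)
cv2.imwrite("pics/j6.png",cv2.resize(np.hstack([a[:,90:470],b]),(757,350)))
```

```text
[-0.003   0.0001  0.041 ] [-5.14  0.77  0.72]
0.02282231709697368 [-0.0026  0.0012  0.0415] [-3.28  5.4   7.48] 13.825
front face [0.0136 0.0149 0.0165]
```

View pics/j6.png

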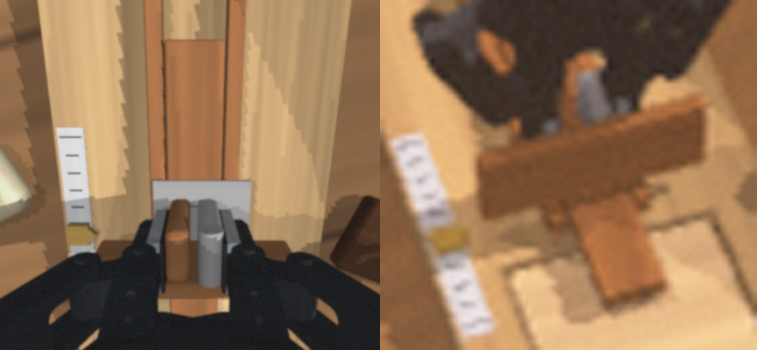

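The left view shows the jaws shut on tab and post, with the pointer tip at (97,236) beside the crosspiece end at (100–125,240–255). I take a close crop of that.

Run:
```python
from h import *;import pickle
c,s=pickle.load(open("c6.pkl","rb"))
cv2.imwrite("pics/w6c.png",cv2.resize(c["color"][245:315,160:250,::-1],None,fx=8,fy=8,interpolation=cv2.INTER_CUBIC))
```

```text
(no output)
```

View pics/w6c.png

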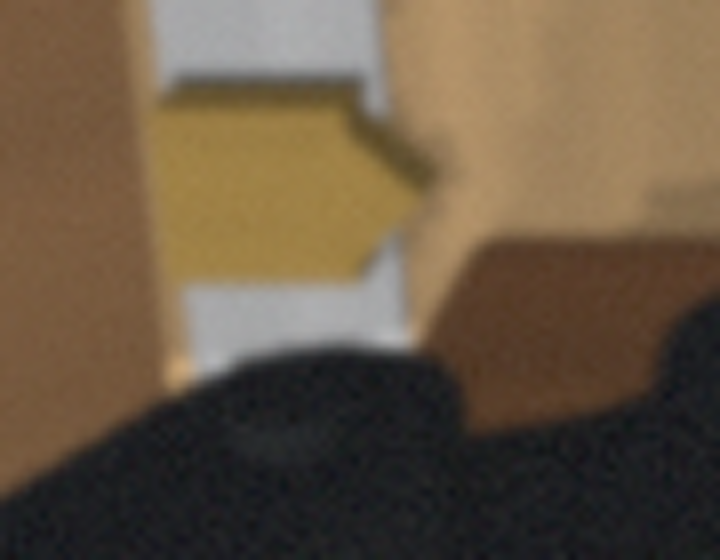

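The crop shows the pointer tip at about (434,186), and the lower near edge of the crosspiece at v≈238 from (487,238).

Run:
```python
from h import *;import pickle
c,s=pickle.load(open("c6.pkl","rb"))
f=lambda u,v:(160+(u+.5)/8-.5,245+(v+.5)/8-.5)
print("ptr top",B(ray(c,f(432,192),.025)).round(4),"bottom",B(ray(c,f(437,176),.021)).round(4),"near edge bottom",B(ray(c,f(487,238),.0335)).round(4),B(ray(c,f(600,238),.0335)).round(4))
```

```text
ptr top [ 0.0117 -0.0544  0.025 ] bottom [ 0.0126 -0.0553  0.021 ] near edge bottom [ 0.0103 -0.0484  0.0335] [ 0.0103 -0.0417  0.0335]
```

Run:
```python
from rig import env;from h import *;import pickle
C6=[look(env,"w7") for _ in range(4)];S=[env.read_camera("scene") for _ in range(4)]
def avg(L):
    s=L[0];z=np.array([q["z_map"] for q in L]);z[z==0]=np.nan;s["z_map"]=np.nan_to_num(np.nanmedian(z,0));s["color"]=np.mean([q["color"] for q in L],0).astype(np.uint8);return s
c,s=avg(C6),avg(S);pickle.dump((c,s),open("c7.pkl","wb"))
p=B(cloud(c))
def reg(n,u0,u1,v0,v1):q=p[v0:v1,u0:u1].reshape(-1,3);print(n,np.nanmedian(q,0).round(4))
reg("wrist ptr",182,206,260,277);reg("rule",182,205,247,253);reg("board by tip",222,235,250,265)
q=p[276:296,222:240];print("wrist near face by row (x,z):",[(int(276+i),*np.nanmedian(q[i],0).round(4)[[0,2]]) for i in range(0,20,2)])
# scene: near pointer & face
g=B(cloud(s));h=cv2.cvtColor(s["color"],cv2.COLOR_RGB2HSV);mm=cv2.inRange(h,(18,120,70),(32,255,255))[195:212,280:296];v,u=np.nonzero(mm);u=u+280;v=v+195
print("scene ptr depth pts",np.nanmedian(g[v,u],0).round(4),"ray",B(ray(s,(u.mean(),v.mean()),.025)).round(4),"wrist ptr ray")
for col in(298,306,314):
    a=s["color"][:,col-1:col+2].astype(float).mean(1).sum(1); print(col,[(r,round(g[r,col,0],4),round(g[r,col,2],4),int(a[r])) for r in range(182,204,1)])
```

```text
wrist ptr [ 0.0111 -0.064   0.0255]
rule [ 0.0031 -0.0651  0.0211]
board by tip [ 0.0076 -0.0481  0.0203]
wrist near face by row (x,z): [(276, np.float64(0.0091), np.float64(0.0372)), (278, np.float64(0.009), np.float64(0.0393)), (280, np.float64(0.009), np.float64(0.0412)), (282, np.float64(0.009), np.float64(0.043)), (284, np.float64(0.0089), np.float64(0.0449)), (286, np.float64(0.0091), np.float64(0.0462)), (288, np.float64(0.009), np.float64(0.0482)), (290, np.float64(0.009), np.float64(0.0497)), (292, np.float64(0.009), np.float64(0.0514)), (294, np.float64(0.009), np.float64(0.0529))]
scene ptr depth pts [ 0.0117 -0.063   0.0268] ray [ 0.0102 -0.063   0.025 ] wrist ptr ray
298 [(182, np.float64(0.0098), np.float64(0.0927), 189), (183, np.float64(-0.0425), np.float64(0.0221), 287), (184, np.float64(-0.0408), np.float64(0.0205), 336), (185, np.float64(-0.0372), np.float64(0.0214), 334), (186, np.float64(-0.034), np.float64(0.0219), 331), (187, np.float64(0.0091), np.float64(0.0744), 280), (188, np.float64(0.0129), np.float64(0.0759), 268), (189, np.float64(0.0136), np.float64(0.
[... 2325 characters left out ...]
42), np.float64(0.055), 242), (191, np.float64(0.0149), np.float64(0.0524), 239), (192, np.float64(0.015), np.float64(0.0488), 244), (193, np.float64(0.0149), np.float64(0.0449), 238), (194, np.float64(0.0162), np.float64(0.043), 242), (195, np.float64(0.0163), np.float64(0.0395), 245), (196, np.float64(0.0165), np.float64(0.0359), 241), (197, np.float64(0.0193), np.float64(0.036), 246), (198, np.float64(0.0207), np.float64(0.0343), 302), (199, np.float64(0.0243), np.float64(0.0355), 317), (200, np.float64(0.0267), np.float64(0.0351), 317), (201, np.float64(0.03), np.float64(0.0359), 335), (202, np.float64(0.0326), np.float64(0.0359), 339), (203, np.float64(0.0346), np.float64(0.0349), 358)]
```

Wrist depth and rays agree the crosspiece is about 2 mm past the pointer, while the scene view says about 0. I ease back 1.3 mm while gripping, then re-check.

Run:
```python
from rig import env;from h import *
p0=B(env.get_position());env.move_l(W(-.0041,p0[1],.0413),rate=.01);env.sleep(.5)
print(p0.round(4),B(env.get_position()).round(4),env.get_width(),env.get_wrist_force().round(2))
c=look(env,"w8");p=B(cloud(c))
dv=2
print("near face",np.nanmedian(p[274:292,224:238].reshape(-1,3),0).round(4))
m=yellow(c);h=cv2.cvtColor(c["color"],cv2.COLOR_RGB2HSV);mm=cv2.inRange(h,(18,100,80),(32,255,255));mm[:245]=0;mm[300:]=0;mm[:,:178]=0;mm[:,207:]=0
v,u=np.nonzero(mm);q=p[v,u];q=q[q[:,2]>.0235];print("ptr",np.nanmedian(q,0).round(4),((np.nanpercentile(q[:,0],2)+np.nanpercentile(q[:,0],98))/2).round(4),len(q))
s=env.read_camera("scene");g=B(cloud(s));k=(g[...,2]>.045)&(g[...,2]<.068)&(abs(g[...,1])<.045)&(g[...,0]>0)&(g[...,0]<.03);print("scene face",np.median(g[k][:,0]).round(4),env.get_clock())
print("cover top",np.nanmedian(g[(abs(g[...,0]-.1)<.01)&(abs(g[...,1])<.03)][:,2]).round(4))
cv2.imwrite("pics/fin.png",np.hstack([cv2.resize(c["color"][:,:,::-1],(400,250)),cv2.resize(s["color"][:,:,::-1],(400,250))]))
```

```text
[-0.0025  0.0012  0.0415] [-0.004   0.0013  0.0415] 0.022823758184128354 [-5.3  -0.45  6.4 ]
near face [ 0.0076 -0.0412  0.0434]
ptr [ 0.0113 -0.0647  0.0254] 0.0116 602
scene face 0.0137 15.2417
cover top 0.022
```

View pics/fin.png

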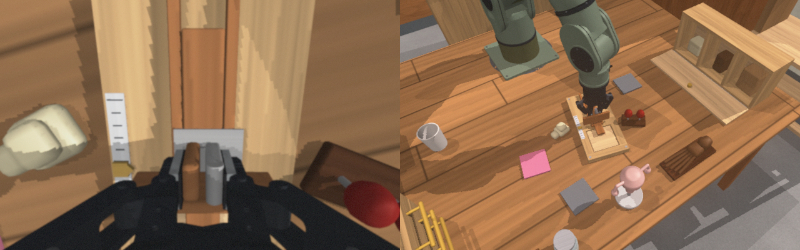

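```bash
python3 -c "
from rig import env
env.sign_off();print(env.get_clock(),env.get_width())"
```

```text
the job is handed in; nothing more can be done
the job is handed in; nothing more can be done
```

I pressed the cover plate level, pushed the leg out to the brass pointer and pinched the cam lever shut. I handed the job in at about 15.2 s, still holding lever and leg.

- **Cover:** After pressing, the cover's top read about 20 mm, level with the board. I did not press it again after that.
- **Leg position:** In the last wrist reading the crosspiece was within about 0.3 mm of the pointer tip. The scene camera is coarser and put it about 1–2 mm short.
- **Correction after pinching:** I closed the lever when the leg was, by the wrist camera, about 2 mm past the pointer. The scene camera put it within about 1 mm of the mark. I then eased the gripped leg back about 1.5 mm.
- **Lever:** The finger opening stayed at 22.8 mm through that move. The expected width over tab and post when shut is 24 mm, so I take it as fully shut. The readout is slightly off from 24 mm, and I had no separate measurement of the lever.
- **Bystanders:** The ankle bone and the ovaries looked undisturbed in the last views; I did not measure them. The largest force reading I printed was about 14 N, during the press.

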